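# Dry-fit the power-supply parts in their chassis

### The job

Dry-fit the parts of the power supply in the open chassis before they are bolted down: lay the round transformer centred on its rubber washer, the converter brick squarely inside its printed outline on the green board, and the finned heat sink, fins up, squarely on top of the brick. Stand the capacitor upright on the chassis floor midway between transformer and converter, over the stud hole, and set the line filter on the floor inside the panel straight behind the mains inlet (not the blanking plate), its tabs pointing at the inlet's tabs with a gap of about 2 cm. Set each part down gently, do not drop it.

Things in the scene. Friction and masses are not known exactly. Their poses are not given: they have to be found in the camera images.
- transformer: Toroidal transformer: copper-coloured wound disc, 64 mm across, 30 mm high (34 mm with the bolt head at its centre), upright side, rounded rims, 0.26 to 0.42 kg. Loose; starts on the 6 mm grey foam sheet. Origin: centre of its underside, z up; its turn about z does not matter.
- converter: Converter brick: flat black block with a plain metal top face, 58 mm (own x) x 37 mm (own y) x 12.7 mm high, about 60 g; the lowest of the five parts. Loose; starts on the 6 mm grey foam sheet. Origin: centre of its underside, z up. Parts stand about 120 mm apart, turned up to 35 degrees, with a 16 mm high grey screw tray among them.
- heatsink: Black finned heat sink, fins up and running along its length, 58 mm (own x) x 37 mm (own y) x 24 mm high, same footprint as the converter, flat base, about 75 g. Can be gripped across the outer fins (37 mm). Loose; starts on the 6 mm grey foam sheet. Origin: centre of its underside, z up.
- capacitor: Capacitor: dark upright can, 35 mm diameter, 51 mm high (57 mm with the two screw terminals on top), about 75 g, standing. Loose; starts on the 6 mm grey foam sheet. Origin: centre of its underside, z up; its turn about z does not matter.
- filter: Line filter: plain metal box 52 mm (own x) x 44 mm (own y) x 29 mm high, two flat brass tabs sticking out of each x end, 72 mm long over the tabs, about 0.14 kg; both ends alike. Loose; starts on the 6 mm grey foam sheet. Origin: centre of its underside, z up.
- chassis: Open chassis, fixed on the bench left or right of the foam: metal floor 250 mm (own x) x 280 mm (own y), its top 3 mm above the origin; 14 mm lips on both y edges, black panel 62 mm high on the +x edge, -x edge open. Washer and board lie at x = -60, y = +75 and -75 mm (either way round), a 9 mm stud hole midway (x -60, y 0). Origin: centre of underside, z up, x to the panel.
- inlet: Mains inlet, fixed in the panel 60 mm left or right of its middle (a blanking plate covers the other opening): black socket 50 x 32 mm outside; inside a black block 15 mm deep, 30 mm wide, and three tabs ending 24 mm from the panel. Origin: on the panel's inner face at the socket's centre, 34 mm above the chassis origin; x points out of the chassis, z up.
- washer: The transformer's seat: flat black rubber washer, 60 mm diameter, 3 mm thick, fixed on the chassis floor. Origin: centre of its underside, z up; axes parallel to the chassis's.
- board: Green circuit board, 92 mm (own x) x 84 mm (own y), fixed on standoffs; top 10 mm above its origin. White printed outline of the converter at its centre, 41 mm (own x) x 62 mm (own y), so long side along own y; small parts up to 6 mm high near the corners. Origin: centre, at the level of the chassis floor's top; axes parallel to the chassis's.
Not all that is in view belongs to the job. What is shaped like the transformer but purple is not meant. Leave any red look-alike of the capacitor alone.

How it is judged (in metres and radians):
At the end, for the whole second after the job is handed in: Released, upright, at rest: transformer within 10 mm of washer centre, converter within 10 mm of board centre, heat sink within 8 mm of converter, both square to 0.17 rad; capacitor within about 14 mm of midway washer-board; filter in line with inlet to 12 mm, 0.2 rad, tabs gap 2 to 40 mm (horizontal distance between transformer and washer below 0.01 m and z of transformer in the frame of washer between 0.001 and 0.005 m and horizontal distance between converter and board below 0.01 m and angle between the x axis of converter and the y axis of board, either way round below 0.17 rad and z of converter in the frame of board between 0.008 and 0.012 m and horizontal distance between heatsink and converter below 0.008 m and angle between the x axis of heatsink and the x axis of converter, either way round below 0.17 rad and z of heatsink in the frame of converter between 0.0107 and 0.0147 m and horizontal distance between capacitor and washer below 0.088 m and horizontal distance between capacitor and board below 0.088 m and x of capacitor in the frame of board between -0.014 and 0.014 m and z of capacitor in the frame of chassis between 0.001 and 0.005 m and x of filter in the frame of inlet between -0.1 and -0.0615 m and y of filter in the frame of inlet between -0.012 and 0.012 m and angle between the x axis of filter and the x axis of inlet, either way round below 0.2 rad and z of filter in the frame of chassis between 0.001 and 0.005 m and angle between each of transformer, converter, heatsink, capacitor, filter's own z axis and vertical below 0.1 rad and linear speed of each of transformer, converter, heatsink, capacitor, filter below 0.02 m/s and angular speed of each of transformer, converter, heatsink, capacitor, filter below 0.2 rad/s); the robot touches nothing.
It fails at once if the transformer is dropped (falls freely from more than about 25 mm) (linear speed of transformer above 0.7 m/s and contact force between the fingers and transformer below 0.05 N).
It fails at once if the converter is dropped (falls freely from more than about 25 mm) (linear speed of converter above 0.7 m/s and contact force between the fingers and converter below 0.05 N).
It fails at once if the heatsink is dropped (falls freely from more than about 25 mm) (linear speed of heatsink above 0.7 m/s and contact force between the fingers and heatsink below 0.05 N).
It fails at once if the capacitor is dropped (falls freely from more than about 25 mm) (linear speed of capacitor above 0.7 m/s and contact force between the fingers and capacitor below 0.05 N).
It fails at once if the filter is dropped (falls freely from more than about 25 mm) (linear speed of filter above 0.7 m/s and contact force between the fingers and filter below 0.05 N).
It also fails if it takes over 125 s, if anything falls off the work surface, if the arm or the gripper's body presses on something with over 40 N, if the wrist force passes 120 N, or if a joint passes its speed limit or range.

### The arm

A 7-joint arm with a two-finger parallel gripper is mounted at the origin on the work surface. World frame = base frame: x ahead of the robot, y to its left, z up, the work surface at z = 0. Lengths are in m, angles in degrees, forces in N, time in s.
With the tool pointing down it reaches from about 0.4 to 0.875 m from the base axis. Payload 6.5 kg.
Tool frame: the origin (TCP) lies between the finger pads; the fingertips stand env.tcp_to_tips ahead of it and the grasp point (between the pads) lies 6 mm ahead of it (env.tcp_to_tips is the distance from the TCP to the fingertips, in m); z points along the fingers, y is the line along which they close (so a half turn about z gives the same grasp; the last joint's range is limited). The gripper opens to 88 mm and grips with 3 to 60 N. Pads are 18 mm wide; open, the fingers measure 123 mm over their backs; the gripper's body (75 mm by 187 mm) begins 45 mm behind the grasp point.
Start: joints at [-68.022, 30.733, -0.252, 88.115, 0.149, 61.152, -4.079], TCP at [0.283, 0.585, 0.264] pointing down, gripper open.
Joint ranges: [-154.64, 154.64], [-21.42, 123.67], [-72.66, 72.17], [13.99, 137.28], [-74.86, 254.86], [10.95, 109.41], [-158.01, 158.01]. Speed limits (degrees/s): [136.94, 136.94, 180, 180, 180, 180, 180].

### API

Orientations are given as a 3x3 rotation matrix whose columns are the frame's x, y, z axes.
In Python, from bench import env, eyes, spotter gives the robot as it stands. The module is installed in compiled form; this text tells all that it offers.
- The arm moves only by the tool step_arm, never from a script. Its argument "steps" is a list of rows, each a list of 3 entries, a list of its own where there are three numbers: the turn, a rotation vector about the tool's x, y, z in rad, then the shift along the tool's x, y, z in mm, then the finger opening in mm, from 0 to 88.1. A call has 1 to 12 rows; each row shifts and turns the commanded pose from where the row before left it, along the tool's axes as they then stand; what a row does not reach is not made up. A row lasts 1/8 s, in which the tool goes at most 62.5 mm and 10.7 degrees, less where a joint would pass 70% of its speed; a pose out of reach is approached as far as the arm can. A call is refused whole if a number of a shift passes 62.5 or a number of a turn 0.188, either way. A call with a gripper value outside its range is refused whole. The fingers move at their own pace and stop on an object; the grip force is fixed at half the most. Time passes only in rows, so rows that do not move let the fingers close. It gives the time, the measured TCP pose, the force, the opening and the grip force at its end, in the units of the state.
- env.sense(): the state, without advancing time (a new reading comes with each control period).
- eyes.read_camera(name): name is "scene" or "side" or "wrist"; returns (picture, depth): 420x560x3 uint8, red, green, blue; 420x560 float32, m along the optical axis (not along the pixel's ray), 0 where there is no reading.
- eyes.camera_info(name): a dict with "fx", "fy", "cx", "cy" (pixels), "rvec" (rotation vector, rad) and "tvec" (3), from world to camera coordinates, as OpenCV has them; the wrist camera has in their place "mount" (4x4, takes a point from camera to tool coordinates, whose origin is the TCP and whose axes are the flange's). Camera axes: x right, y down, z forward; pixel columns grow to the right and rows downward; lengths in m; the calibration is good to about 2 mm. A picture is of the moment at which its call begins: read the wrist's pose just before it. camera_info takes no time and is no camera call.
- env.sign_off(): hands the job in; it is judged then, once.
Trained networks look in the newest picture that a camera, given by its name, has taken for a name from the list of things; names that differ only in an ending like _2 or _b are one class to them, and where a whole thing is asked for, a point or a joint stands for the part that bears it (a point fixed in the world has none). Each returns a list of dicts, best first, with "confidence" (0 to 1); they miss things now and then, are a little off and sometimes report something else, mostly with a low value. They report only what shows in the picture. A call takes as long as a camera call. They do not tell look-alikes from the thing itself.
- spotter.find_in(camera, query): "box" ([left, top, right, bottom] in pixels, round what is visible of it).
- spotter.regions_of(camera, query): "mask" (420x560 bool, what is visible of it) and "box" ([left, top, right, bottom] in pixels, round what is visible of it).
- spotter.mark_of(camera, query): "uv" ([column, row] in pixels: a listed point, or the origin of a listed thing).
The state is a dict: "time": time; "q": joint angles; "qd": joint speeds; "effort": joint torques, N m; "eef_pos": TCP position; "ee_rot": TCP orientation; "contact_force": force on the tool from outside, world axes, zero at the start; "ft_torque": the same for the moment, N m; "width": finger opening in m; "grip_force": force on a finger pad.
Only numpy, scipy, OpenCV 4.12 (cv2) and the standard library are available. Lean on these libraries where they do the work, as an engineer would, in place of code of your own. Each camera call takes 0.05 s, during which the arm holds its last target. There are 200 camera calls.

## Working session

There is one attempt and no reset: what is moved stays moved. The work goes in short steps, Python scripts to look and compute and a tool call to move; the robot and the scene stay as the last step left them, time stands still between calls to the robot, and variables do not carry over. Pictures are saved under pics/ and viewed, at most 14 in all, crops included, and the job is handed in when it is done.

Besides the shell and the picture viewer there is one more tool, called after "Emit:" as name(argument=value, ...), one argument or row to a line, values as JSON. step_arm: Moves the arm, as the interface text tells. Its arguments: {"type":"object","properties":{"steps":{"type":"array"}},"required":["steps"]}

```bash
mkdir -p pics
cat > h.py <<'E'
import numpy as np, cv2
from bench import env, eyes, spotter
def cam(name):
    s=env.sense(); im,d=eyes.read_camera(name); c=eyes.camera_info(name)
    if 'mount' in c:
        T=np.eye(4); T[:3,:3]=np.array(s['ee_rot']); T[:3,3]=s['eef_pos']; T=T@np.array(c['mount'])
    else:
        R=cv2.Rodrigues(np.array(c['rvec'],float))[0]; T=np.eye(4); T[:3,:3]=R.T; T[:3,3]=-R.T@np.array(c['tvec']).ravel()
    v,u=np.mgrid[:420,:560]
    P=np.stack([(u-c['cx'])/c['fx']*d,(v-c['cy'])/c['fy']*d,d],-1)@T[:3,:3].T+T[:3,3]
    P[d==0]=np.nan
    return im,P
def save(n,im): cv2.imwrite('pics/'+n+'.png',im[...,::-1])
E
python3 - <<'E'
from h import *
s=env.sense(); print(s['eef_pos'],np.round(s['ee_rot'],3).tolist(),s['width'],env.tcp_to_tips,eyes.camera_info('wrist')['mount'])
for n in ['scene','side']:
    im,P=cam(n); save(n,im)
    for q in ['transformer','converter','heatsink','capacitor','filter','inlet','washer','board','chassis']:
        for r in spotter.regions_of(n,q)[:3]:
            p=P[r['mask']]; p=p[~np.isnan(p[:,0])]
            print(n,q,round(r['confidence'],2),np.round(r['box']),np.round(np.median(p,0),3),np.round(np.percentile(p,2,axis=0),3),np.round(np.percentile(p,98,axis=0),3))
E
```

```text
[0.28237109 0.58486569 0.26285871] [[-0.901, 0.435, -0.001], [0.435, 0.901, -0.002], [-0.0, -0.002, -1.0]] 0.08781825176470263 0.025 [[-1.91553300e-03 -9.67371620e-01 -2.53354456e-01  6.55953418e-02]
 [ 9.99997870e-01 -1.65826089e-03 -1.22900699e-03  4.23196254e-04]
 [ 7.68778698e-04 -2.53356271e-01  9.67372735e-01 -1.21058100e-01]
 [ 0.00000000e+00  0.00000000e+00  0.00000000e+00  1.00000000e+00]]
scene transformer 0.85 [391. 198. 421. 227.] [0.607 0.317 0.037] [0.572 0.294 0.012] [0.628 0.35  0.04 ]
scene transformer 0.75 [443. 189. 469. 215.] [0.609 0.453 0.031] [0.575 0.431 0.007] [0.632 0.486 0.034]
scene converter 0.83 [276. 193. 300. 211.] [0.468 0.09  0.02 ] [0.429 0.071 0.007] [0.493 0.116 0.023]
scene heatsink 0.76 [326. 181. 344. 203.] [0.478 0.204 0.026] [0.436 0.185 0.009] [0.498 0.226 0.033]
scene capacitor 0.78 [373. 160. 391. 186.] [0.479 0.327 0.044] [0.456 0.316 0.009] [0.487 0.347 0.063]
scene filter 0.95 [340. 209. 374. 236.] [0.601 0.203 0.035] [0.565 0.181 0.01 ] [0.626 0.232 0.039]
scene inlet 0.61 [121. 284. 153. 300.] [ 0.651 -0.263  0.042] [ 0.646 -0.287  0.
[... 891 characters left out ...]
291. 367. 310. 404.] [0.467 0.473 0.05 ] [0.451 0.449 0.003] [0.483 0.481 0.057]
side capacitor 0.6 [294. 300. 319. 331.] [0.469 0.344 0.052] [0.453 0.322 0.012] [0.487 0.352 0.063]
side filter 0.71 [240. 250. 271. 274.] [0.593 0.22  0.034] [0.565 0.188 0.007] [0.625 0.237 0.037]
side inlet 0.65 [225. 292. 259. 323.] [0.595 0.335 0.036] [0.567 0.301 0.012] [0.625 0.357 0.039]
side inlet 0.51 [267. 138. 278. 148.] [ 0.634 -0.254  0.039] [ 0.622 -0.276  0.024] [ 0.644 -0.244  0.048]
side washer 0.53 [313. 175. 331. 187.] [ 0.468 -0.117  0.006] [ 0.443 -0.145  0.004] [ 0.494 -0.091  0.009]
side board 0.71 [314. 142. 347. 157.] [ 0.46  -0.266  0.014] [ 0.416 -0.312  0.003] [ 0.505 -0.228  0.018]
```

Run:
```python
import cv2
a=cv2.imread('pics/scene.png')[130:330,80:500]; cv2.imwrite('pics/c1.png',cv2.resize(a,None,fx=1.9,fy=1.9,interpolation=3))
b=cv2.imread('pics/side.png')[110:410,180:360]; cv2.imwrite('pics/c2.png',cv2.resize(b,None,fx=2,fy=2))
```

```text
(no output)
```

View pics/c1.png

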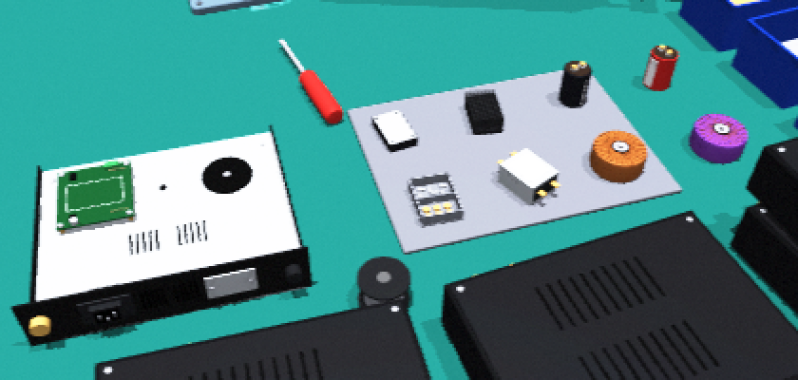

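View pics/c2.png

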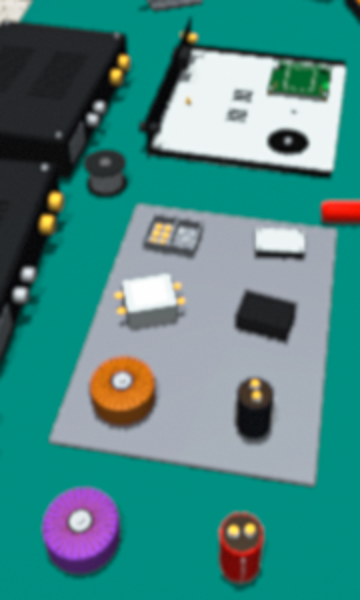

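```bash
cat >> h.py <<'E'
def plan(*wps):
    """wps: (x,y,z,phi_deg or None, nominal tool x heading)"""
    s=env.sense(); p=np.array(s['eef_pos']); R=np.array(s['ee_rot']); ph=np.degrees(np.arctan2(R[1,0],R[0,0]))
    print('at',np.round(p,4),'phi',round(ph,1),'w',round(s['width'],4),'tilt',np.round(R[:2,2],4),'t',s['time'])
    for x,y,z,f in wps:
        t=np.array([x,y,z])
        if f is not None:
            d=(f-ph+180)%360-180; a=-np.radians(d)
            n=int(np.ceil(abs(a)/.18-1e-6)); print(' turn z total',round(a,3),'rows',n,'each',round(a/max(n,1),3)); ph=f
        c,sn=np.cos(np.radians(ph)),np.sin(np.radians(ph))
        L=np.array([[c,sn,0],[sn,-c,0],[0,0,-1]])
        v=L.T@(t-p)*1000; n=max(1,int(np.ceil(np.linalg.norm(v)/55)))
        print(' shift total',np.round(v,1),'rows',n,'each',np.round(v/n,1)); p=t
E
python3 - <<'E'
from h import *
plan((.5,.2,.33,180)); print({k:eyes.camera_info('wrist')[k] for k in('fx','cx','cy')})
E
```

```text
at [0.2826 0.5853 0.2637] phi 154.2 w 0.0883 tilt [ 0.     -0.0001] t 1.0
 turn z total -0.45 rows 3 each -0.15
 shift total [-217.4 -385.3  -66.3] rows 9 each [-24.2 -42.8  -7.4]
{'fx': 321.9622989629247, 'cx': 278.39653641697066, 'cy': 208.21221833730036}
```

Emit:
step_arm(
  steps=[
    [[0, 0, -0.15], [0, 0, -20], 88],
    [[0, 0, -0.15], [0, 0, -20], 88],
    [[0, 0, -0.15], [0, 0, -26], 88],
    [[0, 0, 0], [-24, -43, 0], 88],
    [[0, 0, 0], [-24, -43, 0], 88],
    [[0, 0, 0], [-24, -43, 0], 88],
    [[0, 0, 0], [-24, -43, 0], 88],
    [[0, 0, 0], [-24, -43, 0], 88],
    [[0, 0, 0], [-24, -43, 0], 88],
    [[0, 0, 0], [-24, -43, 0], 88],
    [[0, 0, 0], [-24, -43, 0], 88],
    [[0, 0, 0], [-24, -43, 0], 88],
  ],
)

```text
time: 2.5
eef_pos: [0.4993, 0.197, 0.33]
ee_rot: [[-1.0, -0.0, 0.001], [-0.0, 1.0, 0.0], [-0.001, 0.0, -1.0]]
contact_force: [-0.0, 0.2, 0.5]
width: 0.0879
grip_force: 0.0
```

```bash
cat >> h.py <<'E'
def rect(P,c,r,lo,hi,name=''):
    m=(np.hypot(P[...,0]-c[0],P[...,1]-c[1])<r)&(P[...,2]>lo)&(P[...,2]<hi)
    n,lab,st,_=cv2.connectedComponentsWithStats(m.astype(np.uint8))
    k=1+np.argmax(st[1:,4]); p=P[lab==k]
    (cx,cy),(w,h),a=cv2.minAreaRect((p[:,:2]*1000).astype(np.float32))
    if w<h: w,h,a=h,w,a+90
    print(name,'n',len(p),'c',round(cx,1),round(cy,1),'size',round(w,1),round(h,1),'long axis deg',round((a+90)%180-90,1),'z',np.round(np.percentile(p[:,2],[5,50,95]),4),'mean',np.round(p[:,:2].mean(0)*1000,1))
E
python3 - <<'E'
from h import *
im,P=cam('wrist'); save('w1',im); np.save('w1.npy',P)
for n,c,lo,hi in [('transformer',(.597,.326),.030,.0375),('converter',(.466,.092),.014,.03),('heatsink',(.469,.208),.02,.04),('capacitor',(.469,.335),.045,.07),('filter',(.597,.21),.03,.05)]:
    rect(P,c,.055,lo,hi,n)
E
```

```text
transformer n 1048 c 592.3 321.5 size 63.7 50.6 long axis deg -46.7 z [0.0319 0.0357 0.0371] mean [589.2 319.1]
converter n 1262 c 462.2 92.2 size 58.1 37.3 long axis deg 5.2 z [0.0175 0.019  0.0204] mean [461.6  92.5]
heatsink n 88 c 471.6 226.5 size 56.5 1.9 long axis deg -11.0 z [0.0212 0.0296 0.0313] mean [471.  226.4]
capacitor n 723 c 468.3 334.6 size 34.8 33.9 long axis deg -13.7 z [0.0503 0.0573 0.0626] mean [467.9 333.3]
filter n 1176 c 594.0 209.9 size 55.1 44.0 long axis deg 20.7 z [0.0331 0.0351 0.0364] mean [592.3 209.7]
```

View pics/w1.png

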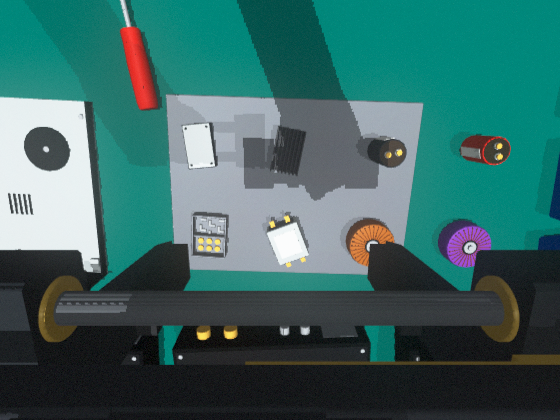

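Run:
```python
from h import *
P=np.load('w1.npy')
m=(np.hypot(P[...,0]-.468,P[...,1]-.21)<.045)&(P[...,2]>.012)&(P[...,2]<.04)
p=P[m][:,:2]*1000; print(len(p),cv2.minAreaRect(p.astype(np.float32)),p.mean(0))
plan((.462,.092,.12,185),(.462,.092,.033,None))
```

```text
768 ((468.6115417480469, 209.12269592285156), (37.04533386230469, 58.018550872802734), 78.7638931274414) [468.29259086 210.84058543]
at [0.5027 0.1894 0.3301] phi 179.5 w 0.0881 tilt [ 0.0026 -0.0039] t 2.55
 turn z total -0.096 rows 1 each -0.096
 shift total [ 49.1 -93.5 210.1] rows 5 each [  9.8 -18.7  42. ]
 shift total [ 0.  0. 87.] rows 2 each [ 0.   0.  43.5]
```

Emit:
step_arm(
  steps=[
    [[0, 0, -0.096], [0, 0, 0], 88],
    [[0, 0, 0], [10, -19, 42], 88],
    [[0, 0, 0], [10, -19, 42], 88],
    [[0, 0, 0], [10, -19, 42], 88],
    [[0, 0, 0], [10, -19, 42], 88],
    [[0, 0, 0], [9, -18, 42], 88],
    [[0, 0, 0], [0, 0, 0], 88],
  ],
)

```text
time: 3.42
eef_pos: [0.4566, 0.0985, 0.1179]
ee_rot: [[-0.996, -0.094, -0.006], [-0.094, 0.996, -0.002], [0.006, -0.002, -1.0]]
contact_force: [-0.4, 0.8, 0.3]
width: 0.0881
grip_force: 0.0
```

Run:
```python
from h import *
im,P=cam('wrist'); rect(P,(.462,.092),.055,.014,.03,'conv')
plan((.462,.092,.033,185))
```

```text
conv n 4002 c 462.4 91.8 size 58.5 37.0 long axis deg 4.9 z [0.0177 0.0189 0.02  ] mean [461.   91.8]
at [0.4586 0.1001 0.1196] phi -174.5 w 0.088 tilt [-0.0018 -0.0005] t 3.475
 turn z total 0.008 rows 1 each 0.008
 shift total [-2.7 -8.3 86.6] rows 2 each [-1.3 -4.2 43.3]
```

Emit:
step_arm(
  steps=[
    [[0, 0, 0], [-3, -8, 30], 88],
    [[0, 0, 0], [0, 0, 30], 88],
    [[0, 0, 0], [0, 0, 26], 88],
    [[0, 0, 0], [0, 0, 0], 88],
    [[0, 0, 0], [0, 0, 0], 88],
  ],
)

```text
time: 4.1
eef_pos: [0.4643, 0.0935, 0.0354]
ee_rot: [[-0.995, -0.097, 0.003], [-0.097, 0.995, 0.001], [-0.003, 0.001, -1.0]]
contact_force: [0.1, 0.2, 0.6]
width: 0.0884
grip_force: 0.0
```

Emit:
step_arm(
  steps=[
    [[0, 0, 0], [0, -1, 2], 20],
    [[0, 0, 0], [0, 0, 0], 20],
    [[0, 0, 0], [0, 0, 0], 20],
    [[0, 0, 0], [0, 0, 0], 20],
    [[0, 0, 0], [0, 0, 0], 20],
  ],
)

```text
time: 4.72
eef_pos: [0.4628, 0.0914, 0.0317]
ee_rot: [[-0.995, -0.096, -0.0], [-0.096, 0.995, -0.0], [0.0, -0.0, -1.0]]
contact_force: [-0.8, -0.3, 0.6]
width: 0.0401
grip_force: 0.0
```

Emit:
step_arm(
  steps=[
    [[0, 0, 0], [0, 0, 0], 20],
    [[0, 0, 0], [0, 0, 0], 20],
  ],
)

```text
time: 4.97
eef_pos: [0.4628, 0.0915, 0.0317]
ee_rot: [[-0.995, -0.096, -0.0], [-0.096, 0.995, -0.0], [0.0, -0.0, -1.0]]
contact_force: [-0.1, -0.1, 0.5]
width: 0.0367
grip_force: 30.0
```

Run:
```python
from h import *
plan((.463,.0915,.15,None),(.5,-.28,.28,87.3))
```

```text
at [0.4628 0.0915 0.0317] phi -174.5 w 0.0367 tilt [-0.0001 -0.    ] t 4.975
 shift total [  -0.2    0.  -118.3] rows 3 each [ -0.1   0.  -39.4]
 turn z total 1.714 rows 10 each 0.171
 shift total [-369.3   54.5 -130. ] rows 8 each [-46.2   6.8 -16.3]
```

Emit:
step_arm(
  steps=[
    [[0, 0, 0], [0, 0, -15], 20],
    [[0, 0, 0], [0, 0, -30], 20],
    [[0, 0, 0.17], [0, 0, -30], 20],
    [[0, 0, 0.17], [0, 0, -30], 20],
    [[0, 0, 0.17], [0, 0, -30], 20],
    [[0, 0, 0.17], [0, 0, -30], 20],
    [[0, 0, 0.17], [0, 0, -30], 20],
    [[0, 0, 0.17], [0, 0, -30], 20],
    [[0, 0, 0.17], [0, 0, -23], 20],
    [[0, 0, 0.17], [0, 0, 0], 20],
    [[0, 0, 0.17], [0, 0, 0], 20],
    [[0, 0, 0.18], [0, 0, 0], 20],
  ],
)

```text
time: 6.48
eef_pos: [0.4623, 0.0914, 0.2805]
ee_rot: [[0.049, 0.999, 0.0], [0.999, -0.049, 0.001], [0.001, 0.0, -1.0]]
contact_force: [0.2, 0.6, -0.6]
width: 0.0366
grip_force: 30.0
```

Emit:
step_arm(
  steps=[
    [[0, 0, 0], [-46, 7, 0], 20],
    [[0, 0, 0], [-46, 7, 0], 20],
    [[0, 0, 0], [-46, 7, 0], 20],
    [[0, 0, 0], [-46, 7, 0], 20],
    [[0, 0, 0], [-46, 7, 0], 20],
    [[0, 0, 0], [-46, 7, 0], 20],
    [[0, 0, 0], [-46, 7, 0], 20],
    [[0, 0, 0], [-46, 6, 0], 20],
    [[0, 0, 0], [0, 0, 0], 20],
    [[0, 0, 0], [0, 0, 0], 20],
    [[0, 0, 0], [0, 0, 0], 20],
  ],
)

```text
time: 7.85
eef_pos: [0.5022, -0.2768, 0.2799]
ee_rot: [[0.041, 0.999, 0.0], [0.999, -0.041, 0.001], [0.001, 0.0, -1.0]]
contact_force: [-0.0, 0.6, -0.5]
width: 0.0367
grip_force: 30.0
```

Run:
```python
from h import *
im,P=cam('wrist'); save('w2',im); np.save('w2.npy',P)
for q in ['washer','board','inlet']:
    for r in spotter.regions_of('wrist',q)[:2]:
        p=P[r['mask']]; p=p[~np.isnan(p[:,0])]
        print(q,round(r['confidence'],2),np.round(r['box']),cv2.minAreaRect((p[:,:2]*1000).astype(np.float32)))
plan()
```

```text
washer 0.76 [218.  12. 269.  65.] ((467.148681640625, -119.60432434082031), (59.24092483520508, 58.748191833496094), 86.03143310546875)
board 0.75 [204. 140. 284. 211.] ((459.0836181640625, -270.9857177734375), (87.74493408203125, 96.13574981689453), 87.61971282958984)
inlet 0.6 [384. 154. 417. 180.] ((647.8533325195312, -263.03411865234375), (29.240924835205078, 51.917179107666016), 89.0434799194336)
at [ 0.5022 -0.2777  0.2798] phi 87.6 w 0.0367 tilt [0.0002 0.0004] t 8.05
```

View pics/w2.png

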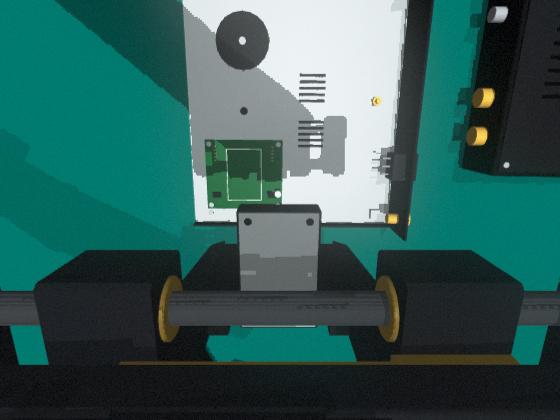

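Run:
```python
from h import *
im=cv2.imread('pics/w2.png'); P=np.load('w2.npy')
def at(u,v): return np.round(np.nanmedian(P[v-1:v+2,u-1:u+2].reshape(-1,3),0)*1000,1)
g=im.min(2); m=np.zeros(g.shape,np.uint8); m[145:205,218:268]=(g[145:205,218:268]>110)
n,l,st,_=cv2.connectedComponentsWithStats(m,connectivity=8); k=1+np.argmax(st[1:,4]); print(st[k])
print('outline',cv2.minAreaRect((P[l==k][:,:2]*1000).astype(np.float32)))
print('washer',at(242,41),'hole',at(244,111))
q=im.max(2)
# panel points: z 40..70 mm in world
m=(P[...,2]>.045)&(P[...,2]<.07)&(P[...,0]>.6)&(P[...,0]<.72)&(P[...,1]>-.34)&(P[...,1]<-.05)
p=P[m]*1000; 
for y in range(-330,-60,30):
    a=p[(p[:,1]>y)&(p[:,1]<y+30)]; 
    if len(a): print(y,len(a),np.round(np.percentile(a[:,0],[2,50,98]),1))
# inlet block inside panel
m=(P[...,2]>.02)&(P[...,2]<.07)&(P[...,0]>.60)&(P[...,0]<.72)&(P[...,1]>-.31)&(P[...,1]<-.21)
p=P[m]*1000
for x in range(600,680,6):
    a=p[(p[:,0]>=x)&(p[:,0]<x+6)]
    if len(a): print('x',x,len(a),'y',np.round(np.percentile(a[:,1],[2,50,98]),1),'z',np.round(np.median(a[:,2]),1))
```

```text
[228 180  34  21  77]
outline ((458.95330810546875, -288.2554931640625), (25.089208602905273, 41.49515914916992), 87.90766143798828)
washer [ 467.3 -120.2    6.1] hole [ 464.1 -194.9    3.6]
-330 220 [639.2 640.3 642.5]
-300 317 [628.8 641.6 652.3]
-270 533 [628.3 642.5 653.8]
-240 290 [643.8 645.1 719.2]
-210 295 [645.2 646.5 719. ]
-180 303 [646.8 648.1 650.5]
-150 329 [648.2 649.5 651.8]
-120 190 [649.9 650.7 652.9]
x 618 22 y [-271.8 -262.5 -253.3] z 36.7
x 624 233 y [-276.8 -262.5 -248.6] z 38.2
x 630 159 y [-277.3 -261.9 -248.3] z 45.9
x 636 537 y [-309.1 -289.3 -249. ] z 45.9
x 642 954 y [-292.2 -238.6 -211.2] z 51.1
x 648 41 y [-278.2 -264.6 -242. ] z 46.2
x 654 16 y [-278.2 -258.9 -250.3] z 45.1
```

Run:
```python
from h import *
plan((.4602,-.270,.07,87.2),(.4602,-.27,.042,None))
```

```text
at [ 0.5022 -0.2777  0.2798] phi 87.6 w 0.0367 tilt [0.0002 0.0004] t 8.05
 turn z total 0.007 rows 1 each 0.007
 shift total [  5.6 -42.3 209.8] rows 4 each [  1.4 -10.6  52.5]
 shift total [ 0.  0. 28.] rows 1 each [ 0.  0. 28.]
```

Emit:
step_arm(
  steps=[
    [[0, 0, 0.007], [1.5, -10.5, 52], 20],
    [[0, 0, 0], [1.5, -10.5, 52], 20],
    [[0, 0, 0], [1.5, -10.5, 52], 20],
    [[0, 0, 0], [1, -10.5, 54], 20],
    [[0, 0, 0], [0, 0, 15], 20],
    [[0, 0, 0], [0, 0, 12], 20],
    [[0, 0, 0], [0, 0, 0], 20],
    [[0, 0, 0], [0, 0, 0], 20],
    [[0, 0, 0], [0, 0, 0], 20],
  ],
)

```text
time: 9.18
eef_pos: [0.4611, -0.2714, 0.0438]
ee_rot: [[0.05, 0.999, 0.002], [0.999, -0.05, -0.001], [-0.001, 0.002, -1.0]]
contact_force: [0.7, -0.1, -0.9]
width: 0.0367
grip_force: 30.0
```

Emit:
step_arm(
  steps=[
    [[0, 0, 0], [1, 1, 3], 20],
    [[0, 0, 0], [0, 0, 1.5], 20],
    [[0, 0, 0], [0, 0, 0], 20],
    [[0, 0, 0], [0, 0, 0], 20],
    [[0, 0, 0], [0, 0, 0], 20],
  ],
)

```text
time: 9.8
eef_pos: [0.4617, -0.2699, 0.0387]
ee_rot: [[0.05, 0.999, 0.001], [0.999, -0.05, 0.001], [0.001, 0.001, -1.0]]
contact_force: [-0.8, 1.9, 6.8]
width: 0.0368
grip_force: 30.0
```

Emit:
step_arm(
  steps=[
    [[0, 0, 0], [0, 0, 0], 55],
    [[0, 0, 0], [0, 0, 0], 55],
    [[0, 0, 0], [0, 0, 0], 55],
    [[0, 0, 0], [0, 0, -30], 55],
    [[0, 0, 0], [0, 0, -50], 88],
    [[0, 0, -0.178], [0, 0, -50], 88],
    [[0, 0, -0.178], [0, 0, 0], 88],
    [[0, 0, -0.178], [0, 0, 0], 88],
    [[0, 0, -0.178], [0, 0, 0], 88],
    [[0, 0, -0.178], [0, 0, 0], 88],
    [[0, 0, -0.178], [0, 0, 0], 88],
    [[0, 0, -0.178], [0, 0, 0], 88],
  ],
)

```text
time: 11.3
eef_pos: [0.4603, -0.2699, 0.1676]
ee_rot: [[-0.933, 0.361, -0.002], [0.361, 0.933, 0.001], [0.002, -0.0, -1.0]]
contact_force: [-0.3, 0.3, -0.5]
width: 0.0879
grip_force: 0.0
```

Run:
```python
from h import *
plan((.4686,.209,.165,168.8),(.4686,.209,.036,None))
```

```text
at [ 0.4603 -0.2699  0.1676] phi 158.8 w 0.0879 tilt [-0.0019  0.0006] t 11.3
 turn z total -0.174 rows 1 each -0.174
 shift total [ 84.9 471.4   2.6] rows 9 each [ 9.4 52.4  0.3]
 shift total [  0.   0. 129.] rows 3 each [ 0.  0. 43.]
```

Emit:
step_arm(
  steps=[
    [[0, 0, -0.174], [0, 0, 0], 88],
    [[0, 0, 0], [9.5, 52.5, 0], 88],
    [[0, 0, 0], [9.5, 52.5, 0], 88],
    [[0, 0, 0], [9.5, 52.5, 0], 88],
    [[0, 0, 0], [9.5, 52.5, 0], 88],
    [[0, 0, 0], [9.5, 52.5, 0], 88],
    [[0, 0, 0], [9.5, 52.5, 0], 88],
    [[0, 0, 0], [9.5, 52.5, 0], 88],
    [[0, 0, 0], [9.5, 52.5, 0], 88],
    [[0, 0, 0], [9, 51.5, 0], 88],
    [[0, 0, 0], [0, 0, 0], 88],
    [[0, 0, 0], [0, 0, 0], 88],
  ],
)

```text
time: 12.8
eef_pos: [0.4715, 0.2077, 0.1677]
ee_rot: [[-0.98, 0.2, -0.001], [0.2, 0.98, -0.002], [0.001, -0.002, -1.0]]
contact_force: [-0.4, -1.4, -0.1]
width: 0.0882
grip_force: 0.0
```

Run:
```python
from h import *
im,P=cam('wrist'); rect(P,(.4686,.209),.05,.011,.036,'hs')
plan((.4686,.209,.036,168.8))
```

```text
hs n 2364 c 468.6 208.9 size 58.3 36.6 long axis deg -11.0 z [0.0111 0.0244 0.031 ] mean [467.2 209.2]
at [0.4717 0.207  0.1678] phi 168.4 w 0.0883 tilt [-0.0012 -0.0016] t 12.85
 turn z total -0.007 rows 1 each -0.007
 shift total [  3.4   1.3 131.8] rows 3 each [ 1.1  0.4 43.9]
```

Emit:
step_arm(
  steps=[
    [[0, 0, -0.007], [3.5, 1.5, 44], 88],
    [[0, 0, 0], [0, 0, 44], 88],
    [[0, 0, 0], [0, 0, 30], 88],
    [[0, 0, 0], [0, 0, 14], 60],
    [[0, 0, 0], [0, 0, 0], 60],
    [[0, 0, 0], [0, 0, 0], 50],
  ],
)

```text
time: 13.6
eef_pos: [0.4698, 0.211, 0.0373]
ee_rot: [[-0.981, 0.193, 0.002], [0.193, 0.981, 0.001], [-0.002, 0.001, -1.0]]
contact_force: [0.0, 0.2, 0.4]
width: 0.0603
grip_force: 0.0
```

Emit:
step_arm(
  steps=[
    [[0, 0, 0], [0, 0, 1], 20],
    [[0, 0, 0], [0, 0, 0], 20],
    [[0, 0, 0], [0, 0, 0], 20],
    [[0, 0, 0], [0, 0, 0], 20],
  ],
)

```text
time: 14.1
eef_pos: [0.4691, 0.2111, 0.0357]
ee_rot: [[-0.981, 0.193, 0.0], [0.193, 0.981, 0.0], [-0.0, 0.0, -1.0]]
contact_force: [-1.4, -1.3, 5.6]
width: 0.0369
grip_force: 30.0
```

Emit:
step_arm(
  steps=[
    [[0, 0, 0], [0, 0, -15], 20],
    [[0, 0, 0], [0, 0, -40], 20],
    [[0, 0, 0.178], [0, 0, -45], 20],
    [[0, 0, 0.178], [0, 0, -30], 20],
    [[0, 0, 0.178], [0, 0, 0], 20],
    [[0, 0, 0.178], [0, 0, 0], 20],
    [[0, 0, 0.178], [0, 0, 0], 20],
    [[0, 0, 0.178], [0, 0, 0], 20],
    [[0, 0, 0.178], [0, 0, 0], 20],
    [[0, 0, 0.178], [0, 0, 0], 20],
    [[0, 0, 0], [0, 0, 0], 20],
  ],
)

```text
time: 15.48
eef_pos: [0.4687, 0.2113, 0.1657]
ee_rot: [[0.045, 0.999, 0.0], [0.999, -0.045, 0.0], [0.0, 0.0, -1.0]]
contact_force: [-0.3, 1.0, -1.0]
width: 0.0365
grip_force: 30.0
```

Run:
```python
from h import *
plan((.4617,-.27,.165,87.1))
```

```text
at [0.4687 0.2113 0.1657] phi 87.4 w 0.0365 tilt [0.0001 0.0002] t 15.475
 turn z total 0.006 rows 1 each 0.006
 shift total [-481.    17.4    0.7] rows 9 each [-53.4   1.9   0.1]
```

Emit:
step_arm(
  steps=[
    [[0, 0, 0.006], [-53.5, 2, 0], 20],
    [[0, 0, 0], [-53.5, 2, 0], 20],
    [[0, 0, 0], [-53.5, 2, 0], 20],
    [[0, 0, 0], [-53.5, 2, 0], 20],
    [[0, 0, 0], [-53.5, 2, 0], 20],
    [[0, 0, 0], [-53.5, 2, 0], 20],
    [[0, 0, 0], [-53.5, 2, 0], 20],
    [[0, 0, 0], [-53.5, 2, 0], 20],
    [[0, 0, 0], [-53, 1.5, 0], 20],
    [[0, 0, 0], [0, 0, 0], 20],
    [[0, 0, 0], [0, 0, 0], 20],
    [[0, 0, 0], [0, 0, 0], 20],
  ],
)

```text
time: 16.98
eef_pos: [0.4616, -0.2684, 0.1651]
ee_rot: [[0.049, 0.999, -0.0], [0.999, -0.049, 0.001], [0.001, -0.0, -1.0]]
contact_force: [0.8, -0.4, -1.3]
width: 0.0364
grip_force: 30.0
```

Run:
```python
from h import *
im,P=cam('scene')
rect(P,(.4615,-.27),.05,.0215,.03,'conv')
plan((.4617,-.27,.061,87.1))
```

```text
conv n 375 c 462.4 -270.0 size 57.6 41.0 long axis deg 87.6 z [0.0236 0.0269 0.0285] mean [ 463.9 -270.3]
at [ 0.4616 -0.2685  0.1652] phi 87.2 w 0.0367 tilt [-0.     0.001] t 17.025
 turn z total 0.001 rows 1 each 0.001
 shift total [-1.500e+00  1.000e-01  1.042e+02] rows 2 each [-0.7  0.1 52.1]
```

Emit:
step_arm(
  steps=[
    [[0, 0, 0], [-1.5, 0, 40], 20],
    [[0, 0, 0], [0, 0, 40], 20],
    [[0, 0, 0], [0, 0, 20], 20],
    [[0, 0, 0], [0, 0, 4], 20],
    [[0, 0, 0], [0, 0, 0], 20],
    [[0, 0, 0], [0, 0, 0], 20],
    [[0, 0, 0], [0, 0, 0], 20],
  ],
)

```text
time: 17.9
eef_pos: [0.4617, -0.272, 0.0621]
ee_rot: [[0.053, 0.999, 0.001], [0.999, -0.053, -0.001], [-0.001, 0.002, -1.0]]
contact_force: [0.5, 0.5, -1.0]
width: 0.0369
grip_force: 30.0
```

Emit:
step_arm(
  steps=[
    [[0, 0, 0], [0, 0, 3], 20],
    [[0, 0, 0], [0, 0, 2], 20],
    [[0, 0, 0], [0, 0, 0.5], 20],
    [[0, 0, 0], [0, 0, 0], 20],
    [[0, 0, 0], [0, 0, 0], 20],
  ],
)

```text
time: 18.52
eef_pos: [0.4611, -0.2717, 0.0557]
ee_rot: [[0.053, 0.999, -0.0], [0.999, -0.053, -0.0], [-0.0, -0.0, -1.0]]
contact_force: [-0.4, -0.1, -1.1]
width: 0.0369
grip_force: 30.0
```

Emit:
step_arm(
  steps=[
    [[0, 0, 0], [0, 0, 1], 20],
    [[0, 0, 0], [0, 0, 0], 20],
    [[0, 0, 0], [0, 0, 0], 20],
  ],
)

```text
time: 18.9
eef_pos: [0.4612, -0.2718, 0.0554]
ee_rot: [[0.053, 0.999, 0.0], [0.999, -0.053, 0.0], [0.0, 0.0, -1.0]]
contact_force: [-2.3, 1.0, 8.2]
width: 0.0366
grip_force: 30.0
```

Emit:
step_arm(
  steps=[
    [[0, 0, 0], [0, 0, 0], 55],
    [[0, 0, 0], [0, 0, 0], 55],
    [[0, 0, 0], [0, 0, 0], 55],
    [[0, 0, 0], [0, 0, -30], 60],
    [[0, 0, 0], [0, 0, -50], 88],
    [[0, 0, 0], [0, 0, -32], 88],
  ],
)

```text
time: 19.65
eef_pos: [0.4615, -0.2721, 0.1686]
ee_rot: [[0.053, 0.999, 0.001], [0.999, -0.053, -0.001], [-0.001, 0.001, -1.0]]
contact_force: [0.1, -0.5, -0.7]
width: 0.0781
grip_force: 0.0
```

Run:
```python
from h import *
plan((.597,.325,.17,87.2))
```

```text
at [ 0.4615 -0.2721  0.1686] phi 87.0 w 0.0781 tilt [ 0.0013 -0.0007] t 19.65
 turn z total -0.004 rows 1 each -0.004
 shift total [603.  106.2  -1.4] rows 12 each [50.2  8.8 -0.1]
```

Emit:
step_arm(
  steps=[
    [[0, 0, -0.004], [54, 9.6, 0], 88],
    [[0, 0, 0], [55, 9.7, 0], 88],
    [[0, 0, 0], [55, 9.7, 0], 88],
    [[0, 0, 0], [55, 9.7, 0], 88],
    [[0, 0, 0], [55, 9.7, 0], 88],
    [[0, 0, 0], [55, 9.7, 0], 88],
    [[0, 0, 0], [55, 9.7, 0], 88],
    [[0, 0, 0], [55, 9.7, 0], 88],
    [[0, 0, 0], [55, 9.7, 0], 88],
    [[0, 0, 0], [55, 9.7, 0], 88],
    [[0, 0, 0], [54, 9.7, 0], 88],
    [[0, 0, 0], [0, 0, 0], 88],
  ],
)

```text
time: 21.15
eef_pos: [0.5962, 0.3315, 0.1658]
ee_rot: [[0.041, 0.999, -0.0], [0.999, -0.041, 0.003], [0.003, -0.001, -1.0]]
contact_force: [-0.1, -0.6, -1.2]
width: 0.0882
grip_force: 0.0
```

Emit:
step_arm(
  steps=[
    [[0, 0, 0], [0, 0, 0], 88],
    [[0, 0, 0], [0, 0, 0], 88],
  ],
)

```text
time: 21.4
eef_pos: [0.5976, 0.3233, 0.1668]
ee_rot: [[0.051, 0.999, -0.0], [0.999, -0.051, -0.001], [-0.001, -0.0, -1.0]]
contact_force: [-1.1, -0.0, 0.4]
width: 0.0877
grip_force: 0.0
```

Run:
```python
from h import *
im,P=cam('wrist'); save('w3',im)
rect(P,(.597,.325),.05,.015,.045,'tr'); rect(P,(.597,.325),.05,.034,.045,'tr top')
r=spotter.regions_of('wrist','transformer')
for q in r[:2]:
    p=P[q['mask']]; p=p[~np.isnan(p[:,0])]; p=p[p[:,2]>.012]; print(q['confidence'],q['box'],cv2.minEnclosingCircle((p[:,:2]*1000).astype(np.float32)))
im,P2=cam('scene'); rect(P2,(.4615,-.27),.05,.04,.06,'hs')
rect(P2,(.4615,-.27),.05,.027,.06,'hs'); save('s2',cv2.resize(im[190:310,80:250],None,fx=3,fy=3))
plan((.597,.325,.036,87.2))
```

```text
tr n 4673 c 596.8 327.1 size 62.6 61.4 long axis deg -3.8 z [0.033  0.0361 0.0376] mean [596.7 328.8]
tr top n 4362 c 596.5 326.9 size 61.3 61.0 long axis deg -4.7 z [0.0348 0.0362 0.0377] mean [596.6 327.5]
0.85 [240.5, 159.4, 316.3, 236.8] ((596.3775024414062, 326.2665710449219), 32.07685089111328)
hs n 452 c 461.1 -272.4 size 57.6 40.8 long axis deg 87.7 z [0.0426 0.0495 0.052 ] mean [ 464.4 -272.4]
hs n 602 c 461.6 -271.7 size 59.9 41.8 long axis deg 86.4 z [0.0294 0.0484 0.0519] mean [ 467.5 -271.3]
at [0.5976 0.3241 0.167 ] phi 87.1 w 0.0881 tilt [ 0.0001 -0.0002] t 21.55
 turn z total -0.002 rows 1 each -0.002
 shift total [  0.9  -0.6 131. ] rows 3 each [ 0.3 -0.2 43.7]
```

View pics/s2.png

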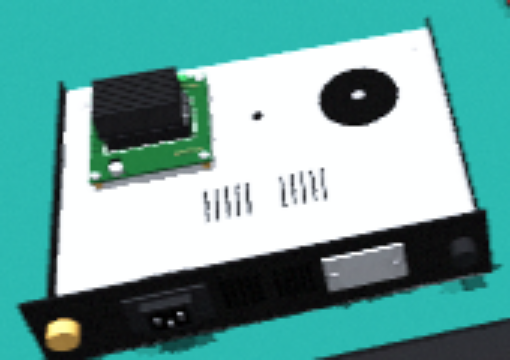

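The heat sink sits squarely on the brick at the board's centre, around (140,110) in the crop. The transformer comes next.

Emit:
step_arm(
  steps=[
    [[0, 0, 0], [2.5, -1, 40], 88],
    [[0, 0, 0], [0, 0, 40], 88],
    [[0, 0, 0], [0, 0, 30], 88],
    [[0, 0, 0], [0, 0, 15], 88],
    [[0, 0, 0], [0, 0, 5], 88],
    [[0, 0, 0], [0, 0, 0], 88],
    [[0, 0, 0], [0, 0, 0], 88],
  ],
)

```text
time: 22.42
eef_pos: [0.5973, 0.3282, 0.038]
ee_rot: [[0.049, 0.999, 0.002], [0.999, -0.049, 0.001], [0.001, 0.002, -1.0]]
contact_force: [-0.5, 0.3, -0.1]
width: 0.0881
grip_force: 0.0
```

Emit:
step_arm(
  steps=[
    [[0, 0, 0], [0, 0, 1], 50],
    [[0, 0, 0], [0, 0, 0], 50],
    [[0, 0, 0], [0, 0, 0], 50],
    [[0, 0, 0], [0, 0, 0], 50],
    [[0, 0, 0], [0, 0, 0], 50],
  ],
)

```text
time: 23.05
eef_pos: [0.5967, 0.3279, 0.036]
ee_rot: [[0.049, 0.999, 0.0], [0.999, -0.049, 0.0], [0.0, 0.0, -1.0]]
contact_force: [0.3, 0.8, 2.0]
width: 0.0631
grip_force: 30.0
```

Emit:
step_arm(
  steps=[
    [[0, 0, 0], [0, 0, -12], 50],
    [[0, 0, 0], [0, 0, -35], 50],
    [[0, 0, 0], [0, 0, -45], 50],
    [[0, 0, 0], [-50, -12, -30], 50],
    [[0, 0, 0], [-50, -12, 0], 50],
    [[0, 0, 0], [-50, -12, 0], 50],
    [[0, 0, 0], [-50, -12, 0], 50],
    [[0, 0, 0], [-50, -12, 0], 50],
    [[0, 0, 0], [-50, -12, 0], 50],
    [[0, 0, 0], [-50, -12, 0], 50],
    [[0, 0, 0], [-50, -12, 0], 50],
    [[0, 0, 0], [-52, -12, 0], 50],
  ],
)

```text
time: 24.55
eef_pos: [0.4657, -0.1196, 0.1582]
ee_rot: [[0.049, 0.999, 0.0], [0.999, -0.049, 0.0], [0.0, 0.0, -1.0]]
contact_force: [-0.1, -0.3, -3.1]
width: 0.063
grip_force: 30.0
```

Emit:
step_arm(
  steps=[
    [[0, 0, 0], [0, 0, 20], 50],
    [[0, 0, 0], [0, 0, 30], 50],
    [[0, 0, 0], [0, 0, 20], 50],
    [[0, 0, 0], [0, 0, 0], 50],
    [[0, 0, 0], [0, 0, 0], 50],
    [[0, 0, 0], [0, 0, 0], 50],
  ],
)

```text
time: 25.3
eef_pos: [0.4672, -0.1184, 0.0887]
ee_rot: [[0.049, 0.999, 0.002], [0.999, -0.049, -0.0], [-0.0, 0.002, -1.0]]
contact_force: [0.4, -1.3, -2.9]
width: 0.0631
grip_force: 30.0
```

Run:
```python
from h import *
plan((.4672,-.1187,.04,87.2))
```

```text
at [ 0.4672 -0.1184  0.0887] phi 87.2 w 0.0631 tilt [ 0.0017 -0.0002] t 25.3
 turn z total 0.0 rows 1 each 0.0
 shift total [-0.3  0.  48.7] rows 1 each [-0.3  0.  48.7]
```

Emit:
step_arm(
  steps=[
    [[0, 0, 0], [0, 0, 25], 50],
    [[0, 0, 0], [0, 0, 17], 50],
    [[0, 0, 0], [0, 0, 5], 50],
    [[0, 0, 0], [0, 0, 2], 50],
    [[0, 0, 0], [0, 0, 1.5], 50],
    [[0, 0, 0], [0, 0, 1], 50],
    [[0, 0, 0], [0, 0, 0], 50],
    [[0, 0, 0], [0, 0, 0], 50],
  ],
)

```text
time: 26.3
eef_pos: [0.4666, -0.1183, 0.0364]
ee_rot: [[0.049, 0.999, 0.0], [0.999, -0.049, -0.0], [-0.0, 0.0, -1.0]]
contact_force: [-0.1, -0.0, -2.9]
width: 0.0629
grip_force: 30.0
```

Emit:
step_arm(
  steps=[
    [[0, 0, 0], [0, 0, 1], 50],
    [[0, 0, 0], [0, 0, 0], 50],
    [[0, 0, 0], [0, 0, 0], 50],
  ],
)

```text
time: 26.68
eef_pos: [0.4666, -0.1183, 0.0358]
ee_rot: [[0.049, 0.999, 0.0], [0.999, -0.049, 0.0], [0.0, 0.0, -1.0]]
contact_force: [-1.2, 1.0, 6.5]
width: 0.063
grip_force: 30.0
```

Emit:
step_arm(
  steps=[
    [[0, 0, 0], [0, 0, 0], 86],
    [[0, 0, 0], [0, 0, 0], 86],
    [[0, 0, 0], [0, 0, 0], 86],
    [[0, 0, 0], [0, 0, -25], 88],
    [[0, 0, 0], [0, 0, -50], 88],
    [[0, 0, 0.165], [0, 0, -55], 88],
    [[0, 0, 0.165], [0, 0, 0], 88],
    [[0, 0, 0.165], [0, 0, 0], 88],
    [[0, 0, 0.165], [0, 0, 0], 88],
    [[0, 0, 0.165], [0, 0, 0], 88],
    [[0, 0, 0.165], [0, 0, 0], 88],
    [[0, 0, 0.167], [0, 0, 0], 88],
  ],
)

```text
time: 28.18
eef_pos: [0.4664, -0.1182, 0.1652]
ee_rot: [[0.936, 0.352, 0.0], [0.352, -0.936, 0.0], [0.0, -0.0, -1.0]]
contact_force: [-0.3, -0.2, 0.9]
width: 0.0879
grip_force: 0.0
```

Run:
```python
from h import *
im,P=cam('scene')
rect(P,(.467,-.12),.05,.03,.0385,'tr')
plan((.594,.21,.165,20.7))
```

```text
tr n 414 c 468.4 -120.6 size 61.6 61.3 long axis deg -16.4 z [0.0323 0.0368 0.0382] mean [ 471.5 -120.9]
at [ 0.4665 -0.1181  0.1651] phi 20.2 w 0.0878 tilt [-0.0002 -0.0001] t 28.225
 turn z total -0.008 rows 1 each -0.008
 shift total [ 2.353e+02 -2.618e+02  1.000e-01] rows 7 each [ 33.6 -37.4   0. ]
```

Emit:
step_arm(
  steps=[
    [[0, 0, -0.008], [33.5, -37.5, 0], 88],
    [[0, 0, 0], [33.5, -37.5, 0], 88],
    [[0, 0, 0], [33.5, -37.5, 0], 88],
    [[0, 0, 0], [33.5, -37.5, 0], 88],
    [[0, 0, 0], [33.5, -37.5, 0], 88],
    [[0, 0, 0], [33.5, -37.5, 0], 88],
    [[0, 0, 0], [34, -37, 0], 88],
    [[0, 0, 0], [0, 0, 0], 88],
    [[0, 0, 0], [0, 0, 0], 88],
    [[0, 0, 0], [0, 0, 0], 88],
  ],
)

```text
time: 29.48
eef_pos: [0.5901, 0.2093, 0.1653]
ee_rot: [[0.932, 0.363, -0.0], [0.363, -0.932, -0.001], [-0.0, 0.0, -1.0]]
contact_force: [-0.6, -0.1, -0.5]
width: 0.0879
grip_force: 0.0
```

Run:
```python
from h import *
im,P=cam('wrist')
rect(P,(.594,.21),.05,.031,.045,'filter top'); rect(P,(.594,.21),.05,.012,.045,'filter all')
plan((.594,.21,.036,20.7))
```

```text
filter top n 3501 c 593.7 210.1 size 54.0 44.0 long axis deg 20.8 z [0.0338 0.0353 0.0364] mean [595.1 210.6]
filter all n 3922 c 593.5 210.0 size 72.0 44.0 long axis deg 20.8 z [0.0258 0.0352 0.0364] mean [596.2 211. ]
at [0.5902 0.2095 0.1654] phi 21.3 w 0.0883 tilt [-0.0001 -0.0003] t 29.525
 turn z total 0.01 rows 1 each 0.01
 shift total [  3.8   0.9 129.4] rows 3 each [ 1.3  0.3 43.1]
```

Emit:
step_arm(
  steps=[
    [[0, 0, 0.009], [3.3, 0.8, 40], 88],
    [[0, 0, 0], [0, 0, 40], 88],
    [[0, 0, 0], [0, 0, 30], 88],
    [[0, 0, 0], [0, 0, 14], 70],
    [[0, 0, 0], [0, 0, 4], 60],
    [[0, 0, 0], [0, 0, 0], 50],
    [[0, 0, 0], [0, 0, 0], 30],
    [[0, 0, 0], [0, 0, 0], 30],
    [[0, 0, 0], [0, 0, 0], 30],
    [[0, 0, 0], [0, 0, 0], 30],
  ],
)

```text
time: 30.78
eef_pos: [0.5944, 0.2116, 0.0382]
ee_rot: [[0.935, 0.356, 0.001], [0.356, -0.935, 0.0], [0.001, 0.0, -1.0]]
contact_force: [-0.0, -0.1, 6.9]
width: 0.0437
grip_force: 30.0
```

Emit:
step_arm(
  steps=[
    [[0, 0, 0], [0, 0, -12], 30],
    [[0, 0, 0], [0, 0, -35], 30],
    [[0, 0, 0.138], [0, 0, -45], 30],
    [[0, 0, 0.138], [0, 0, -40], 30],
    [[0, 0, 0.137], [0, 0, 0], 30],
    [[0, 0, 0], [0, 0, 0], 30],
  ],
)

```text
time: 31.52
eef_pos: [0.5933, 0.212, 0.1696]
ee_rot: [[0.999, -0.048, -0.0], [-0.048, -0.999, 0.0], [-0.0, -0.0, -1.0]]
contact_force: [0.1, -0.1, -2.0]
width: 0.0437
grip_force: 30.0
```

Run:
```python
from h import *
plan((.565,-.2595,.17,-2.8),(.565,-.2595,.06,None))
```

```text
at [0.5933 0.212  0.1696] phi -2.7 w 0.0437 tilt [-0.0001  0.    ] t 31.525
 turn z total 0.001 rows 1 each 0.001
 shift total [-5.200e+00  4.723e+02 -4.000e-01] rows 9 each [-0.6 52.5 -0. ]
 shift total [  0.   0. 110.] rows 3 each [ 0.   0.  36.7]
```

Emit:
step_arm(
  steps=[
    [[0, 0, 0], [0, 52.5, 0], 30],
    [[0, 0, 0], [-0.6, 52.5, 0], 30],
    [[0, 0, 0], [-0.6, 52.5, 0], 30],
    [[0, 0, 0], [-0.6, 52.5, 0], 30],
    [[0, 0, 0], [-0.6, 52.5, 0], 30],
    [[0, 0, 0], [-0.6, 52.5, 0], 30],
    [[0, 0, 0], [-0.6, 52.5, 0], 30],
    [[0, 0, 0], [-0.6, 52.5, 0], 30],
    [[0, 0, 0], [-1, 52, 0], 30],
    [[0, 0, 0], [0, 0, 0], 30],
    [[0, 0, 0], [0, 0, 0], 30],
    [[0, 0, 0], [0, 0, 0], 30],
  ],
)

```text
time: 33.02
eef_pos: [0.5657, -0.2576, 0.1688]
ee_rot: [[0.999, -0.046, -0.001], [-0.046, -0.999, 0.001], [-0.001, -0.001, -1.0]]
contact_force: [-0.0, 0.3, -1.7]
width: 0.0435
grip_force: 30.0
```

Run:
```python
from h import *
im,P=cam('wrist'); save('w4',im)
for x in range(600,680,6):
    m=(P[...,2]>.02)&(P[...,2]<.07)&(P[...,0]>=x*1e-3)&(P[...,0]<x*1e-3+.006)&(P[...,1]>-.31)&(P[...,1]<-.21); a=P[m]*1000
    if len(a): print('x',x,len(a),'y',np.round(np.percentile(a[:,1],[2,50,98]),1),'z',np.round(np.median(a[:,2]),1))
plan((.565,-.2595,.042,-2.8))
```

```text
x 618 35 y [-271.5 -262.3 -253. ] z 37.4
x 624 154 y [-277.1 -263.9 -249.2] z 45.9
x 630 349 y [-277.2 -262.7 -248.2] z 46.1
x 636 563 y [-308.5 -271.6 -249.1] z 46.3
x 642 952 y [-299.1 -254.2 -211.9] z 61.3
x 648 380 y [-278.1 -262.6 -241.7] z 46.2
x 654 74 y [-271.7 -259.  -249.7] z 45.0
at [ 0.5657 -0.2577  0.1689] phi -2.6 w 0.0438 tilt [-0.0004  0.0011] t 33.075
 turn z total 0.003 rows 1 each 0.003
 shift total [ -0.6   1.8 126.9] rows 3 each [-0.2  0.6 42.3]
```

View pics/w4.png

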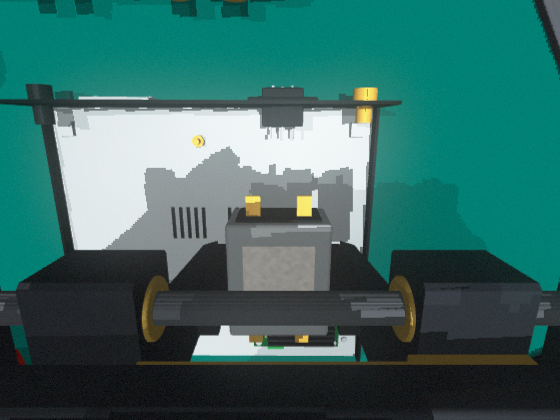

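Emit:
step_arm(
  steps=[
    [[0, 0, 0.003], [-0.6, 1.8, 35], 30],
    [[0, 0, 0], [0, 0, 45], 30],
    [[0, 0, 0], [0, 0, 30], 30],
    [[0, 0, 0], [0, 0, 15], 30],
    [[0, 0, 0], [0, 0, 3], 30],
    [[0, 0, 0], [0, 0, 2], 30],
    [[0, 0, 0], [0, 0, 1], 30],
    [[0, 0, 0], [0, 0, 0], 30],
    [[0, 0, 0], [0, 0, 0], 30],
  ],
)

```text
time: 34.2
eef_pos: [0.5648, -0.2614, 0.0386]
ee_rot: [[0.999, -0.052, 0.001], [-0.052, -0.999, -0.0], [0.001, 0.0, -1.0]]
contact_force: [0.7, -0.1, -1.8]
width: 0.0438
grip_force: 30.0
```

Emit:
step_arm(
  steps=[
    [[0, 0, 0], [0, -1.5, 2], 30],
    [[0, 0, 0], [0, 0, 1.5], 30],
    [[0, 0, 0], [0, 0, 1], 30],
    [[0, 0, 0], [0, 0, 0], 30],
    [[0, 0, 0], [0, 0, 0], 30],
  ],
)

```text
time: 34.83
eef_pos: [0.5647, -0.2595, 0.0352]
ee_rot: [[0.999, -0.052, 0.0], [-0.052, -0.999, 0.002], [0.0, -0.002, -1.0]]
contact_force: [-4.0, 4.4, 14.4]
width: 0.0436
grip_force: 30.0
```

Emit:
step_arm(
  steps=[
    [[0, 0, 0], [0, 0, 0], 62],
    [[0, 0, 0], [0, 0, 0], 62],
    [[0, 0, 0], [0, 0, -25], 62],
    [[0, 0, 0], [0, 0, -60], 62],
    [[0, 0, -0.175], [0, 0, -60], 70],
    [[0, 0, -0.175], [0, 0, 0], 70],
    [[0, 0, -0.175], [0, 0, 0], 70],
    [[0, 0, -0.175], [0, 0, 0], 70],
    [[0, 0, -0.175], [0, 0, 0], 70],
    [[0, 0, -0.175], [0, 0, 0], 70],
    [[0, 0, -0.175], [0, 0, 0], 70],
    [[0, 0, -0.175], [0, 0, 0], 70],
  ],
)

```text
time: 36.33
eef_pos: [0.5645, -0.2606, 0.1804]
ee_rot: [[0.216, 0.976, 0.001], [0.976, -0.216, -0.001], [-0.001, 0.001, -1.0]]
contact_force: [0.5, -0.0, 0.0]
width: 0.07
grip_force: 0.0
```

Run:
```python
from h import *
im,P=cam('scene')
rect(P,(.5636,-.2595),.05,.0285,.04,'filter'); rect(P,(.5636,-.2595),.05,.01,.04,'filter')
plan((.468,.334,.19,87.2))
```

```text
filter n 498 c 565.4 -259.7 size 56.4 44.1 long axis deg -2.8 z [0.03   0.0331 0.035 ] mean [ 567.1 -259.7]
filter n 676 c 565.0 -259.6 size 71.9 44.3 long axis deg -2.9 z [0.0143 0.0325 0.0348] mean [ 571.9 -258.9]
at [ 0.5645 -0.2608  0.1805] phi 77.9 w 0.0699 tilt [ 0.0012 -0.0014] t 36.375
 turn z total -0.163 rows 1 each -0.163
 shift total [ 589.4 -125.4   -9.5] rows 11 each [ 53.6 -11.4  -0.9]
```

Filter placed well; on to the capacitor.

Emit:
step_arm(
  steps=[
    [[0, 0, -0.163], [0, 0, -9.5], 80],
    [[0, 0, 0], [53.5, -11.4, 0], 80],
    [[0, 0, 0], [53.5, -11.4, 0], 80],
    [[0, 0, 0], [53.5, -11.4, 0], 80],
    [[0, 0, 0], [53.5, -11.4, 0], 80],
    [[0, 0, 0], [53.5, -11.4, 0], 80],
    [[0, 0, 0], [53.5, -11.4, 0], 80],
    [[0, 0, 0], [53.5, -11.4, 0], 80],
    [[0, 0, 0], [53.5, -11.4, 0], 80],
    [[0, 0, 0], [53.5, -11.4, 0], 80],
    [[0, 0, 0], [53.5, -11.4, 0], 80],
    [[0, 0, 0], [54, -11.4, 0], 80],
  ],
)

```text
time: 37.88
eef_pos: [0.4749, 0.3369, 0.1895]
ee_rot: [[0.064, 0.998, 0.001], [0.998, -0.064, 0.0], [0.0, 0.001, -1.0]]
contact_force: [1.1, 0.2, 1.1]
width: 0.0796
grip_force: 0.0
```

Emit:
step_arm(
  steps=[
    [[0, 0, 0], [0, 0, 0], 80],
    [[0, 0, 0], [0, 0, 0], 80],
    [[0, 0, 0], [0, 0, 0], 80],
  ],
)

```text
time: 38.25
eef_pos: [0.4756, 0.3337, 0.1887]
ee_rot: [[0.064, 0.998, 0.001], [0.998, -0.064, -0.001], [-0.001, 0.001, -1.0]]
contact_force: [0.0, 0.0, 0.6]
width: 0.0801
grip_force: 0.0
```

Run:
```python
from h import *
im,P=cam('wrist'); save('w5',im)
rect(P,(.468,.334),.04,.053,.059,'cap top'); rect(P,(.468,.334),.04,.02,.07,'cap')
plan((.468,.334,.06,87.2))
```

```text
cap top n 1213 c 468.5 335.3 size 34.2 34.0 long axis deg -37.2 z [0.0562 0.0575 0.0585] mean [468.6 336. ]
cap n 1644 c 468.5 335.3 size 34.3 34.1 long axis deg -37.6 z [0.0326 0.0574 0.0627] mean [468.8 337.8]
at [0.4755 0.3339 0.1886] phi 86.4 w 0.0803 tilt [ 0.0004 -0.0004] t 38.3
 turn z total -0.014 rows 1 each -0.014
 shift total [ -0.2  -7.5 128.6] rows 3 each [-0.1 -2.5 42.9]
```

Emit:
step_arm(
  steps=[
    [[0, 0, -0.014], [1, -7, 40], 80],
    [[0, 0, 0], [0, 0, 45], 80],
    [[0, 0, 0], [0, 0, 35], 80],
    [[0, 0, 0], [0, 0, 15], 70],
    [[0, 0, 0], [0, 0, 6], 60],
    [[0, 0, 0], [0, 0, 0], 50],
    [[0, 0, 0], [0, 0, 0], 45],
    [[0, 0, 0], [0, 0, 0], 25],
    [[0, 0, 0], [0, 0, 0], 25],
    [[0, 0, 0], [0, 0, 0], 25],
    [[0, 0, 0], [0, 0, 0], 25],
  ],
)

```text
time: 39.67
eef_pos: [0.4683, 0.3374, 0.0479]
ee_rot: [[0.046, 0.999, 0.001], [0.999, -0.046, 0.001], [0.001, 0.001, -1.0]]
contact_force: [-0.1, 0.7, 5.9]
width: 0.0329
grip_force: 30.0
```

Emit:
step_arm(
  steps=[
    [[0, 0, 0], [0, 0, -12], 25],
    [[0, 0, 0], [0, 0, -40], 25],
    [[0, 0, 0], [0, 0, -50], 25],
    [[0, 0, 0], [0, 0, -40], 25],
    [[0, 0, 0], [0, 0, 0], 25],
  ],
)

```text
time: 40.3
eef_pos: [0.4695, 0.338, 0.1926]
ee_rot: [[0.046, 0.999, 0.004], [0.999, -0.046, 0.004], [0.004, 0.004, -1.0]]
contact_force: [-0.2, 0.6, -2.1]
width: 0.0331
grip_force: 30.0
```

Run:
```python
from h import *
plan((.464,-.1928,.19,87.2))
```

```text
at [0.4695 0.338  0.1926] phi 87.3 w 0.0331 tilt [0.0044 0.0041] t 40.3
 turn z total 0.003 rows 1 each 0.003
 shift total [-530.4   20.5    2.6] rows 10 each [-53.    2.    0.3]
```

Emit:
step_arm(
  steps=[
    [[0, 0, 0.003], [-53, 2, 0], 25],
    [[0, 0, 0], [-53, 2, 0], 25],
    [[0, 0, 0], [-53, 2, 0], 25],
    [[0, 0, 0], [-53, 2, 0], 25],
    [[0, 0, 0], [-53, 2, 0], 25],
    [[0, 0, 0], [-53, 2, 0], 25],
    [[0, 0, 0], [-53, 2, 0], 25],
    [[0, 0, 0], [-53, 2, 0], 25],
    [[0, 0, 0], [-53, 2, 0], 25],
    [[0, 0, 0], [-53, 2, 0], 25],
    [[0, 0, 0], [0, 0, 0], 25],
    [[0, 0, 0], [0, 0, 0], 25],
  ],
)

```text
time: 41.8
eef_pos: [0.4613, -0.1925, 0.1884]
ee_rot: [[0.049, 0.999, -0.002], [0.999, -0.049, 0.001], [0.001, -0.002, -1.0]]
contact_force: [0.3, 0.3, -1.5]
width: 0.0329
grip_force: 30.0
```

Run:
```python
from h import *
im,P=cam('scene'); save('s3',cv2.resize(im[130:310,80:270],None,fx=3,fy=3))
plan((.464,-.1928,.055,87.2))
```

```text
at [ 0.4617 -0.1918  0.1885] phi 87.3 w 0.0331 tilt [-0.0016  0.0012] t 41.85
 turn z total 0.001 rows 1 each 0.001
 shift total [ -0.9   2.4 133.5] rows 3 each [-0.3  0.8 44.5]
```

View pics/s3.png

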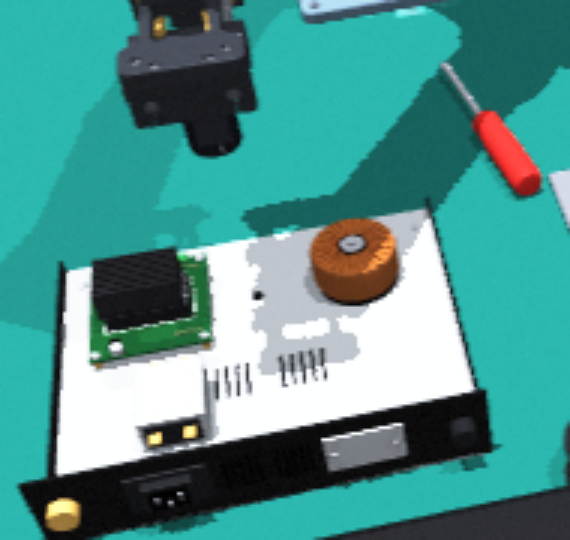

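The capacitor hangs upright in the gripper at about (212,130). The transformer (355,260), the heat sink stack (140,285) and the filter (170,405) are all in place, so I can lower the capacitor over the hole at (258,295).

Emit:
step_arm(
  steps=[
    [[0, 0, 0], [-1, 2, 40], 25],
    [[0, 0, 0], [0, 0, 45], 25],
    [[0, 0, 0], [0, 0, 35], 25],
    [[0, 0, 0], [0, 0, 13], 25],
    [[0, 0, 0], [0, 0, 3], 25],
    [[0, 0, 0], [0, 0, 2], 25],
    [[0, 0, 0], [0, 0, 1], 25],
    [[0, 0, 0], [0, 0, 0], 25],
    [[0, 0, 0], [0, 0, 0], 25],
  ],
)

```text
time: 42.98
eef_pos: [0.4642, -0.1945, 0.0506]
ee_rot: [[0.049, 0.999, 0.001], [0.999, -0.049, -0.0], [-0.0, 0.001, -1.0]]
contact_force: [1.1, 0.7, -0.5]
width: 0.0336
grip_force: 30.0
```

Emit:
step_arm(
  steps=[
    [[0, 0, 0], [1.5, 0, 3], 25],
    [[0, 0, 0], [0, 0, 2], 25],
    [[0, 0, 0], [0, 0, 1], 25],
    [[0, 0, 0], [0, 0, 0], 25],
    [[0, 0, 0], [0, 0, 0], 25],
  ],
)

```text
time: 43.6
eef_pos: [0.464, -0.1927, 0.0449]
ee_rot: [[0.049, 0.999, 0.0], [0.999, -0.049, 0.001], [0.001, 0.0, -1.0]]
contact_force: [-2.5, 3.0, 10.9]
width: 0.0327
grip_force: 30.0
```

Emit:
step_arm(
  steps=[
    [[0, 0, 0], [0, 0, 0], 60],
    [[0, 0, 0], [0, 0, 0], 60],
    [[0, 0, 0], [0, 0, 0], 60],
    [[0, 0, 0], [0, 0, -20], 60],
    [[0, 0, 0], [0, 0, -40], 60],
    [[0, 0, 0], [0, 0, -60], 60],
    [[0, 0, 0], [0, 0, -60], 60],
    [[0, 0, 0], [-50, 0, -20], 60],
    [[0, 0, 0], [-50, 0, 0], 60],
    [[0, 0, 0], [-50, 0, 0], 60],
    [[0, 0, 0], [0, 0, 0], 60],
    [[0, 0, 0], [0, 0, 0], 60],
  ],
)

```text
time: 45.1
eef_pos: [0.4567, -0.3419, 0.2438]
ee_rot: [[0.049, 0.999, -0.001], [0.999, -0.049, 0.001], [0.001, -0.001, -1.0]]
contact_force: [-0.7, 0.0, -0.1]
width: 0.0604
grip_force: 0.0
```

Run:
```python
from h import *
im,P=cam('wrist'); save('w6',im)
for n,c,lo,hi,r in [('tr',(.467,-.12),.032,.045,.045),('hs',(.461,-.271),.03,.06,.045),('cap',(.464,-.195),.048,.058,.03),('filter',(.565,-.26),.025,.04,.045)]:
    rect(P,c,r,lo,hi,n)
plan()
```

```text
Traceback (most recent call last):
  File "h.py", line 30, in rect
    k=1+np.argmax(st[1:,4]); p=P[lab==k]
        ~~~~~~~~~^^^^^^^^^^
ValueError: attempt to get argmax of an empty sequence
```

View pics/w6.png

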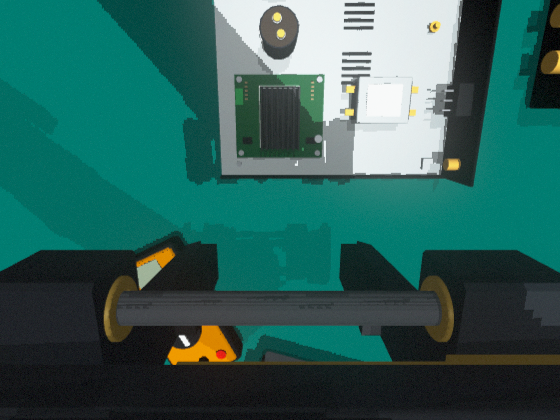

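Run:
```python
from h import *
for k in ('wrist','scene'):
    im,P=cam(k)
    for n,c,lo,hi,r in [('tr',(.467,-.12),.03,.0385,.045),('hs',(.461,-.271),.03,.06,.045),('cap',(.464,-.195),.046,.058,.03),('filter',(.565,-.26),.025,.04,.045)]:
        try: rect(P,c,r,lo,hi,k+' '+n)
        except ValueError: pass
```

```text
wrist hs n 2235 c 460.5 -271.8 size 57.9 37.1 long axis deg 86.8 z [0.0303 0.0333 0.0507] mean [ 460.6 -271.3]
wrist cap n 1312 c 463.3 -195.3 size 34.3 34.2 long axis deg -29.5 z [0.0517 0.0544 0.056 ] mean [ 463.1 -196.1]
wrist filter n 2581 c 563.6 -259.5 size 55.0 43.2 long axis deg -2.8 z [0.0302 0.0321 0.0334] mean [ 562.2 -259.1]
scene tr n 390 c 467.1 -120.2 size 63.0 61.3 long axis deg -9.3 z [0.032  0.0368 0.0382] mean [ 471.3 -120.9]
scene hs n 564 c 461.5 -271.5 size 59.8 40.9 long axis deg 86.7 z [0.0326 0.0489 0.052 ] mean [ 467.1 -271.9]
scene cap n 165 c 464.5 -195.8 size 34.6 34.2 long axis deg -18.4 z [0.048  0.0551 0.0569] mean [ 468.7 -195.6]
scene filter n 535 c 561.5 -259.4 size 63.5 44.6 long axis deg -2.8 z [0.0274 0.0331 0.0349] mean [ 568.2 -259.7]
```

All parts measure on target, so I'm handing in.

```bash
python3 -c "
from bench import env
print(env.sign_off())"
```

```text
the job is handed in; nothing more can be done
None
```

I placed all five parts and handed the job in at about 45 s of the 125 s limit; the sign-off gave no verdict. In the last camera check, every part I could measure was within about 2 mm of its target; the brick was hidden under the heat sink, but measured about 2 mm off just before that.

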